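# Close the second strap clamp on a plaque in the desktop engraver

### The arm

A 6-joint arm with a two-finger parallel gripper is mounted at the origin on the work surface. World frame = base frame: x ahead of the robot, y to its left, z up, the work surface at z = 0. Lengths are in m, angles in rad, forces in N, time in s.
With the tool pointing down it reaches from about 0.375 to 0.9 m from the base axis. Payload 3.1 kg.
Tool frame: the origin (TCP) lies midway between the tips of the shut fingers; the grasp point (between the pads) lies 19 mm behind it; z points along the fingers, x is the direction in which the jaws open and shut, and the axes are right-handed (so a half turn about z gives the same grasp; the last joint's range is limited). The gripper opens to 87 mm and grips with 3 to 60 N. Pads are 19 mm wide; open, the fingers measure 117 mm over their backs; the gripper's body (75 mm by 190 mm) begins 51 mm behind the grasp point.
Start: joints at [-1.48, 0.527, 1.433, -0, 1.181, -0.178], TCP at [0.166, -0.603, 0.223] pointing down, gripper open.
Joint ranges: [-3.08, 3.08], [-0.75, 2.2], [0.22, 2.44], [-1.43, 4.57], [0, 2.65], [-2.85, 2.85]. Speed limits (rad/s): [2.79, 2.79, 3.14, 3.14, 3.14, 3.14].

### API

Orientations are given as a unit quaternion [x, y, z, w].
In Python, from rig import * gives the robot as it stands.
- The arm moves only by the tool drive_tool, never from a script. Its argument "plan" is a list of rows, each an object with "offset": the shift along the tool's x, y, z in cm, a list of three; "delta_rot": the turn, a rotation vector about the tool's x, y, z in degrees, a list of three; "jaw": the finger opening in cm, from 0 to 8.7. In form: [{"offset": [dx, dy, dz], "delta_rot": [wx, wy, wz], "jaw": jaw}, ...]. A call has exactly 8 rows; each row is the pose to reach, as a shift and turn from the pose commanded when the call began, along the tool's axes at that moment; what a row does not reach only later rows make up. A row lasts 1/12 s, in which the tool goes at most 41.7 mm and 7.16 degrees, less where a joint would pass 70% of its speed; a pose out of reach is approached as far as the arm can. A call with a gripper value outside its range is refused whole. The fingers move at their own pace and stop on an object; "squeeze" is the grip in N (left out, the last holds). Time passes only in rows, so rows that repeat a pose let the fingers close, or fill a call up. It gives the time, the measured TCP pose, the force and the opening at its end, in the units of the state.
- get_obs(): the state, without advancing time (a new reading comes with each control period).
- camera(name): name is "side" or "top"; returns the picture (400x640x3 uint8, red, green, blue); there is no depth.
- calibration(name): a dict with "K" (3x3 intrinsics, pixels), "pose" (4x4, takes a point from camera to world coordinates). Camera axes: x right, y down, z forward; pixel columns grow to the right and rows downward; lengths in m; the calibration is good to about 2 mm. A picture is of the moment at which its call begins. calibration takes no time and is no camera call.
- hand_in(): hands the job in, once; it reports no verdict.
The state is a dict: "time": time; "q": joint angles; "joint_velocities": joint speeds; "joint_torque": joint torques, N m; "position": TCP position; "tool_rot": TCP orientation; "ft_force": force on the tool from outside, world axes, zero at the start; "moment": the same for the moment, N m; "grip_width": finger opening in m.
Only numpy, scipy, OpenCV 4.12 (cv2) and the standard library are available. Lean on these libraries where they do the work, as an engineer would, in place of code of your own. Each camera call takes 0.05 s, during which the arm holds its last target.

### The job

A plaque lies on the bed of the desktop engraver and only one of its two clamps is closed. Close the other one: push its strap round until it points straight in over the edge of the plaque, and only then push its red cam lever fully down. Nothing is to be picked up, and the plaque, the clamp that is already closed and the other things on the desk must stay where they are.

Things in the scene. Friction and masses are not known exactly. Their poses are not given: they have to be found in the camera images.
- engraver: Desktop engraver, fixed: flat aluminium frame 440 x 440 mm with T-slot bed; bed top 30 mm above the desk. Origin on the desk under the middle of the bed; x points to the gantry, which is parked across the far end (a beam 165 to 205 mm from the middle and up to 145 mm above the desk; the spindle on it, at y = +130 mm and x = 120 to 165 mm, reaches 212 mm). The side rails (at y = +-210 mm) are 48 mm high, the near bar 30 mm.
- plaque: Dark wood plaque with a blank brass plate, loose, 150 (x) x 220 (y) x 18 mm thick, 0.42 kg, lying on the bed with its far edge at a low fence, held there by the closed clamp alone. Origin at the centre of its underside, axes as the engraver's.
- clamp_open: Foot of the clamp that is open, fixed in the bed's near T-slot. Origin at bed height on the vertical stud about which strap and lever turn together; x points straight in over the plaque (to the gantry), square to the plaque's near edge, which lies 40 mm from the stud. z up. The closed clamp, just like it, stands in the same slot 106 to 154 mm to one side of it, left or right.
- strap_swing (a joint): Angle of the open clamp's strap about its stud: 0 = pointing straight in over the plaque (along x of clamp_open), positive = turned left (counter-clockwise from above); it starts at 1.2 to 1.85, clear of the plaque to the left. It turns with slight friction (about 0.06 N m), stays where it is left and has no stop at 0: it would go on to -0.9. With the lever up its rubber foot passes 3.5 mm above the plaque.
- strap_bar: The strap itself, a dark bar 101 x 24 x 10 mm, from 35 mm behind the stud to 66 mm ahead of it, top 38 mm above the bed with the lever up. Origin on the stud at bed height; x runs along the strap to its nose. Near its nose, 55 mm from the stud, an upright steel spindle 8 mm across stands 20 mm above the strap (lock nut 15 mm across, 6 mm high, at its foot): handy to push on.
- strap_spindle (a point): On the axis of that spindle, half-way up the part above the strap (48 mm above the bed with the lever up, 10 mm below the spindle's top).
- strap_foot (a point): Underside centre of the strap's rubber foot (14 mm across), below the spindle, 55 mm from the stud.
- cam_lever (a joint): Cam lever of the open clamp: 0 = up (50 deg above level; it starts at 0 to 0.1), 0.785 = fully down at its stop (5 deg above level). It hinges on a level pin through the stud, 48 mm above the bed, and points away from the strap's nose, so over the strap's tail end: with the strap straight in, towards the near side of the machine. It is stiff (about 0.2 to 0.35 N m, 5 N at the red grip), stays where it is left and lowers the strap by 4.8 mm as it goes down.
- lever_tip (a point): End of the lever, 84 mm from its pin. The lever is 9 mm thick; its outer 44 mm is a red grip, 16 mm wide.
- set_swing (a joint): The closed clamp's strap angle, about 0: leave it.
- set_lever (a joint): The closed clamp's lever, 0.785 = down: leave it.
- driver: Screwdriver, 140 mm, lying on the bed left of the plaque. Origin on its underside.
- bit_jar: Small glass jar, 32 mm across, 45 mm high, on the bed right of the plaque. Origin under its centre.
- pen_mug: Dark blue pen cup with pens, 80 mm across, 155 mm high, on the desk. Origin under its centre.
- stapler: Dark red stapler, 140 x 38 x 65 mm, on the desk. Origin under its centre.
- tape_dispenser: Grey tape dispenser, 150 x 55 x 88 mm, on the desk. Origin under its centre.
- spare_plaque: A second plaque of the same size, flat on the desk. Origin under its centre.
- gnome: Small garden gnome figurine with a red hat, 68 mm across, 124 mm high, on the desk. Origin under its centre.

How it is judged:
On the way, in this order (a step that is already met when the one before it is completed fails the run):
1. the open clamp's strap points straight in over the plaque (within 0.3 rad) while its lever is still up (value of joint strap_swing between -0.3 and 0.3 rad and value of joint cam_lever below 0.2 rad), for 0.2 s.
2. its lever is fully down (above 0.72 of 0.785 rad), the strap still straight in (value of joint strap_swing between -0.3 and 0.3 rad and value of joint cam_lever above 0.72 rad), for 0.2 s.
At the end, for the whole second after the job is handed in: The strap points straight in (within 0.3 rad), its foot presses on the plaque with more than 5 N, at least 5 mm in from the edge, the lever is down (above 0.72 of 0.785 rad), the plaque has not moved 5 mm and is at rest, and the other clamp is still closed (all of step 2 and x of strap_foot in the frame of plaque above -0.07 m and contact force between strap_bar and plaque above 5 N and distance of plaque from where it was at the start of the episode below 0.005 m and linear speed of plaque below 0.01 m/s and value of joint set_lever above 0.72 rad); the robot touches nothing.
It fails at once if the plaque is shifted or lifted by 5 mm (distance of plaque from where it was at the start of the episode above 0.005 m).
It fails at once if the closed clamp is loosened or turned (value of joint set_lever below 0.65 rad or value of joint set_swing above 0.25 rad or value of joint set_swing below -0.25 rad).
It fails at once if one of the other things is moved or lifted by 20 mm (distance of any of driver, bit_jar, pen_mug, stapler, tape_dispenser, spare_plaque, gnome from where it was at the start of the episode above 0.02 m).
It also fails if it takes over 51 s, if anything falls off the work surface, if the arm or the gripper's body presses on something with over 40 N, if the wrist force passes 120 N, or if a joint passes its speed limit or range.

## Working session

There is one attempt and no reset: what is moved stays moved. The work goes in short steps, Python scripts to look and compute and a tool call to move; the robot and the scene stay as the last step left them, time stands still between calls to the robot, and variables do not carry over. Pictures are saved under pics/ and viewed, and the job is handed in when it is done.

Besides the shell and the picture viewer there is one more tool, called after "Emit:" as name([rows], argument=value, ...), one row to a line, values as JSON. drive_tool: Moves the arm, as the interface text tells. Its arguments: {"type":"object","properties":{"plan":{"type":"array","items":{"type":"object","properties":{"offset":{"type":"array","items":{"type":"number"}},"delta_rot":{"type":"array","items":{"type":"number"}},"jaw":{"type":"number"}}}},"squeeze":{"type":"number"}},"required":["plan"]}

```bash
mkdir -p pics; ls
python3 - <<'E'
from rig import *
import cv2, numpy as np
o=get_obs(); print({k:np.round(v,4) for k,v in o.items()})
for n in("side","top"):
    c=calibration(n); print(n,np.round(c["K"],1).tolist(),np.round(c["pose"],4).tolist())
    cv2.imwrite(f"pics/{n}0.png",camera(n)[:,:,::-1])
E
```

```text
pics
{'time': np.float64(0.0), 'q': array([-1.4805,  0.5284,  1.4339,  0.    ,  1.1814, -0.1785]), 'joint_velocities': array([ 0.0004,  0.0002,  0.0014, -0.001 ,  0.0003,  0.0012]), 'joint_torque': array([ 8.00000e-04, -4.40034e+01, -1.76592e+01,  6.33000e-02,
        5.82000e-02, -2.00000e-04]), 'position': array([ 0.1659, -0.6018,  0.2216]), 'tool_rot': array([ 7.955e-01, -6.060e-01, -7.000e-04, -8.000e-04]), 'ft_force': array([-0.7713, -0.2069, -0.2666]), 'moment': array([ 0.0116, -0.0234, -0.036 ]), 'grip_width': np.float64(0.0869)}
side [[400.2, 0.0, 320.4], [0.0, 400.2, 197.2], [0.0, 0.0, 1.0]] [[-0.9685, -0.1998, 0.1485, 0.4052], [-0.2487, 0.7545, -0.6074, 0.6739], [0.0093, -0.6252, -0.7804, 0.9722], [0.0, 0.0, 0.0, 1.0]]
top [[422.8, 0.0, 319.9], [0.0, 422.8, 197.7], [0.0, 0.0, 1.0]] [[-0.012, -0.9756, 0.2194, 0.2339], [-0.9999, 0.0109, -0.0063, -0.0027], [0.0038, -0.2194, -0.9756, 1.5936], [0.0, 0.0, 0.0, 1.0]]
```

View pics/side0.png

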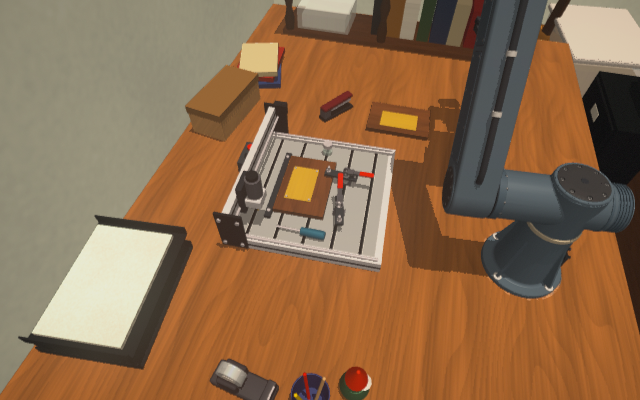

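View pics/top0.png

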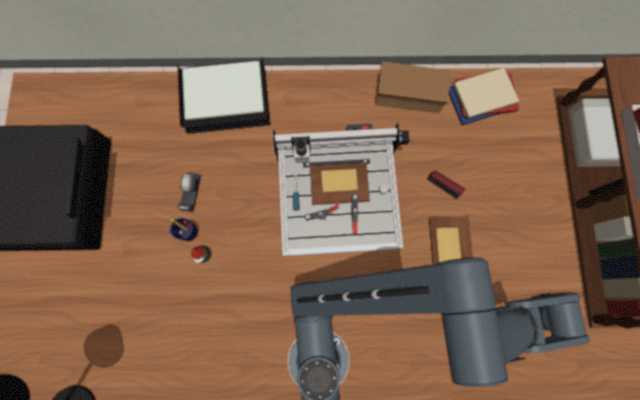

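Run:
```python
import cv2
a=cv2.imread("pics/top0.png")[120:260,265:415]; cv2.imwrite("pics/top0c.png",cv2.resize(a,None,fx=4,fy=4,interpolation=cv2.INTER_CUBIC)[:,:600])
a=cv2.imread("pics/top0.png")[180:245,295:375]; cv2.imwrite("pics/top0d.png",cv2.resize(a,None,fx=9,fy=9,interpolation=cv2.INTER_CUBIC))
a=cv2.imread("pics/side0.png")[145:240,310:400]; cv2.imwrite("pics/side0c.png",cv2.resize(a,None,fx=6,fy=6,interpolation=cv2.INTER_CUBIC))
```

```text
(no output)
```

View pics/top0c.png

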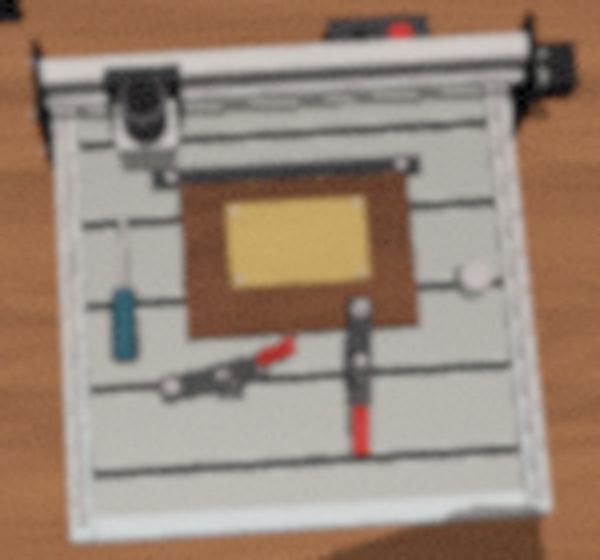

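View pics/top0d.png

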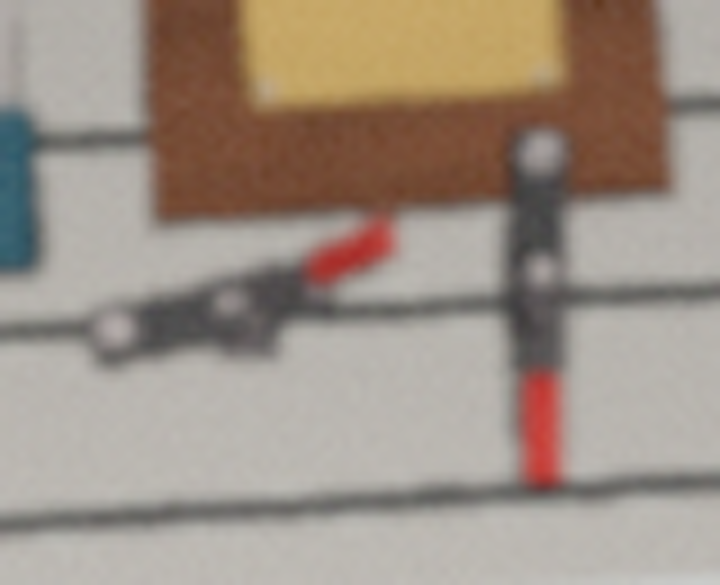

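View pics/side0c.png

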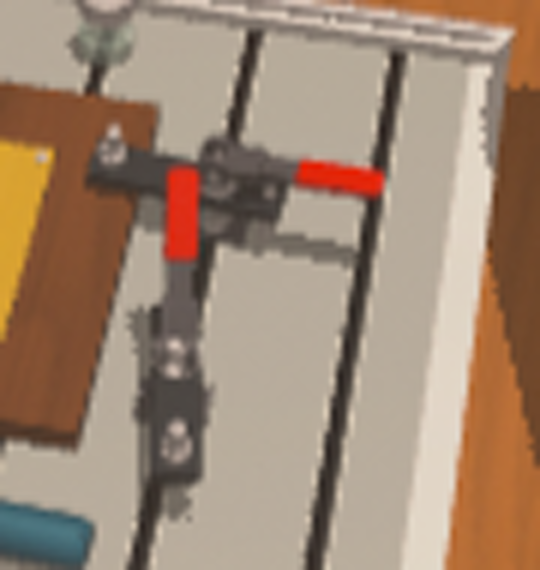

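```bash
cat > h.py <<'E'
import numpy as np
from rig import *
def ray(n,uv):
    c=calibration(n);K=np.array(c["K"]);P=np.array(c["pose"])
    d=P[:3,:3]@np.linalg.inv(K)@np.array([uv[0],uv[1],1.]);return P[:3,3],d
def atz(n,uv,z):
    o,d=ray(n,uv);return o+d*(z-o[2])/d[2]
def tri(uvt,uvs):
    A=[];b=[]
    M=np.zeros((3,3));v=np.zeros(3)
    for n,uv in(("top",uvt),("side",uvs)):
        o,d=ray(n,uv);d=d/np.linalg.norm(d);Q=np.eye(3)-np.outer(d,d);M+=Q;v+=Q@o
    return np.linalg.solve(M,v)
def proj(n,p):
    c=calibration(n);K=np.array(c["K"]);P=np.array(c["pose"])
    q=K@(P[:3,:3].T@(np.array(p)-P[:3,3]));return q[:2]/q[2]
def crop(x,y,ox,oy,s): return (ox+(x+.5)/s-.5, oy+(y+.5)/s-.5)
E
python3 - <<'E'
from h import *
np.set_printoptions(precision=4,suppress=True)
D=lambda x,y:crop(x,y,295,180,9); C=lambda x,y:crop(x,y,265,120,4); S=lambda x,y:crop(x,y,310,145,6)
print("spindle top",atz("top",D(115,326),.088),atz("side",S(177,427),.088),tri(D(115,326),S(177,427)))
print("stud", atz("top",D(232,298),.085),atz("side",S(173,345),.085),tri(D(232,298),S(173,345)))
print("closed spindle",atz("top",D(542,146),.083),atz("side",S(112,132),.083),tri(D(542,146),S(112,132)))
print("closed stud",atz("top",D(540,268),.085))
print("closed tip",atz("top",D(542,486),.085), "open tip",tri(D(388,235),S(183,172)))
L=atz("top",D(155,218),.048);R=atz("top",D(672,190),.048);print("plaque near L,R",L,R,np.linalg.norm(L-R),np.arctan2(*(L-R)[:2]))
print("side near L,R",atz("side",S(78,440),.048),atz("side",S(157,103),.048))
# frame corners top near bar z=.03
a=atz("top",C(72,542),.0);b=atz("top",C(552,512),.0);print("frame near",a,b,np.linalg.norm(a-b))
print("slot near", atz("top",C(92,388),.03),atz("top",C(516,365),.03))
E
```

```text
spindle top [0.506  0.0337 0.088 ] [0.5081 0.0354 0.088 ] [0.5075 0.0337 0.0853]
stud [ 0.5175 -0.0135  0.085 ] [ 0.5207 -0.0126  0.085 ] [ 0.5194 -0.0136  0.0833]
closed spindle [ 0.5794 -0.1406  0.083 ] [ 0.5811 -0.1397  0.083 ] [ 0.5806 -0.1408  0.0816]
closed stud [ 0.5284 -0.1381  0.085 ]
closed tip [ 0.4399 -0.1362  0.085 ] open tip [ 0.5322 -0.0744  0.1365]
plaque near L,R [0.5586 0.0178 0.048 ] [ 0.5681 -0.1973  0.048 ] 0.21527444258939776 -0.04404202425611465
side near L,R [0.5564 0.0259 0.048 ] [ 0.5699 -0.1983  0.048 ]
frame near [0.3733 0.1292 0.    ] [ 0.3961 -0.3224  0.    ] 0.45213250879553674
slot near [0.5141 0.109  0.03  ] [ 0.5316 -0.29    0.03  ]
```

```bash
cat >> h.py <<'E'
from scipy.spatial.transform import Rotation as Ro
def go(p,ang,o=None):
    "offset cm, rotvec deg in tool axes to reach p (world) pointing down with tool x at ang deg"
    o=o or get_obs();R=Ro.from_quat(o["tool_rot"])
    a=np.radians(ang)
    T=np.array([[np.cos(a),np.sin(a),0],[np.sin(a),-np.cos(a),0],[0,0,-1]]).T
    T=np.column_stack([[np.cos(a),np.sin(a),0],[np.sin(a),-np.cos(a),0],[0,0,-1]])
    print("off",np.round(R.inv().apply(np.array(p)-o["position"])*100,2),"rot",np.round((R.inv()*Ro.from_matrix(T)).as_rotvec(degrees=True),1))
E
python3 - <<'E'
from h import *
print(np.round(get_obs()["position"],4))
go([.507,.034,.17],12.5)
E
```

```text
[ 0.166  -0.6019  0.2217]
off [-52.24 -49.76   5.29] rot [ -0.1   0.1 -87.1]
```

Emit:
drive_tool([
  {"offset": [-2.6,-2.5,0],"delta_rot": [0,0,-4.3],"jaw": 5},
  {"offset": [-5.2,-5,0],"delta_rot": [0,0,-8.7],"jaw": 3},
  {"offset": [-7.8,-7.5,0],"delta_rot": [0,0,-13],"jaw": 3},
  {"offset": [-10.4,-10,0],"delta_rot": [0,0,-17.4],"jaw": 3},
  {"offset": [-13,-12.5,0],"delta_rot": [0,0,-21.7],"jaw": 3},
  {"offset": [-15.6,-15,0],"delta_rot": [0,0,-26],"jaw": 3},
  {"offset": [-18.2,-17.5,0],"delta_rot": [0,0,-30.4],"jaw": 3},
  {"offset": [-20.8,-20,0],"delta_rot": [0,0,-34.7],"jaw": 3},
])

```text
time: 0.77
position: [0.304, -0.347, 0.2223]
tool_rot: [0.941, -0.34, -0.0, -0.0]
ft_force: [0.5, -0.3, -0.7]
grip_width: 0.0419
```

Run:
```python
from h import *
o=get_obs();print(np.round(o["position"],4),o["grip_width"])
go([.507,.034,.17],12.5)
```

```text
[ 0.304  -0.347   0.2223] 0.04185885654660548
off [ -8.72 -42.28   5.25] rot [ -0.    0.  -52.2]
```

Emit:
drive_tool([
  {"offset": [-0.7,-3.6,0],"delta_rot": [0,0,-4.5],"jaw": 3},
  {"offset": [-1.5,-7.2,0],"delta_rot": [0,0,-9],"jaw": 3},
  {"offset": [-2.2,-10.8,0],"delta_rot": [0,0,-13.5],"jaw": 3},
  {"offset": [-3,-14.4,0],"delta_rot": [0,0,-18],"jaw": 3},
  {"offset": [-3.7,-18,0],"delta_rot": [0,0,-22.5],"jaw": 3},
  {"offset": [-4.5,-21.6,0],"delta_rot": [0,0,-27],"jaw": 3},
  {"offset": [-5.2,-25.2,0],"delta_rot": [0,0,-31.5],"jaw": 3},
  {"offset": [-5.9,-28.8,0],"delta_rot": [0,0,-36],"jaw": 3},
])

```text
time: 1.43
position: [0.4433, -0.0882, 0.2225]
tool_rot: [0.999, -0.032, -0.0, -0.0]
ft_force: [0.8, -0.2, 0.3]
grip_width: 0.03
```

Run:
```python
from h import *
o=get_obs();print(np.round(o["position"],4),o["grip_width"])
go([.507,.034,.15],12.5)
```

```text
[ 0.4433 -0.0882  0.2225] 0.030041146125959824
off [  5.57 -12.6    7.24] rot [ -0.    0.  -16.2]
```

Emit:
drive_tool([
  {"offset": [1.4,-3.2,0],"delta_rot": [0,0,-5],"jaw": 3},
  {"offset": [2.8,-6.4,0],"delta_rot": [0,0,-10],"jaw": 3},
  {"offset": [4.2,-9.6,1],"delta_rot": [0,0,-16.2],"jaw": 3},
  {"offset": [5.57,-12.6,4],"delta_rot": [0,0,-16.2],"jaw": 3},
  {"offset": [5.57,-12.6,7.2],"delta_rot": [0,0,-16.2],"jaw": 3},
  {"offset": [5.57,-12.6,7.2],"delta_rot": [0,0,-16.2],"jaw": 3},
  {"offset": [5.57,-12.6,7.2],"delta_rot": [0,0,-16.2],"jaw": 3},
  {"offset": [5.57,-12.6,7.2],"delta_rot": [0,0,-16.2],"jaw": 3},
])

```text
time: 2.1
position: [0.5073, 0.0312, 0.1512]
tool_rot: [0.994, 0.107, 0.0, 0.0]
ft_force: [-0.2, -1.3, 1.6]
grip_width: 0.0297
```

Run:
```python
from h import *
import cv2
o=get_obs();print(np.round(o["position"],4),o["grip_width"])
go([.5075,.0335,.077],12.5)
for n in("side","top"):
    im=camera(n)[:,:,::-1]; cv2.imwrite(f"pics/{n}1.png",im)
    a=im[120:250,270:400] if n=="side" else im[150:260,270:400]
    cv2.imwrite(f"pics/{n}1c.png",cv2.resize(a,None,fx=4.5,fy=4.5,interpolation=cv2.INTER_CUBIC))
for n in("side","top"): print(n,proj(n,o["position"]))
```

```text
[0.5073 0.0312 0.1512] 0.02974212823303155
off [ 0.07 -0.22  7.42] rot [ 0.   0.  -0.2]
side [340.84574831 200.30209857]
top [307.57164054 212.18658342]
```

View pics/side1c.png

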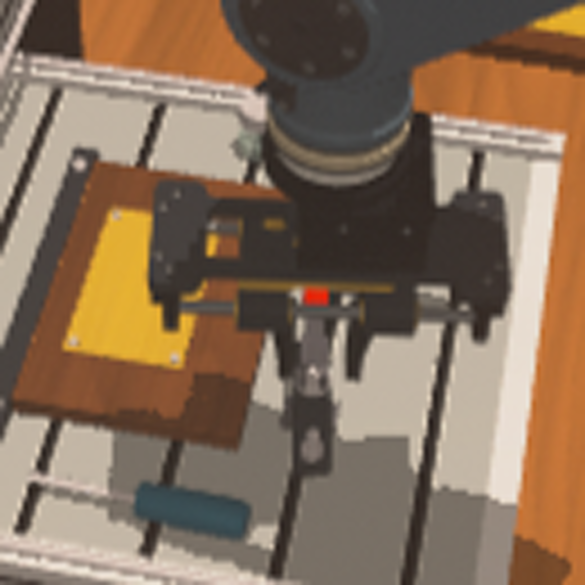

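View pics/top1c.png

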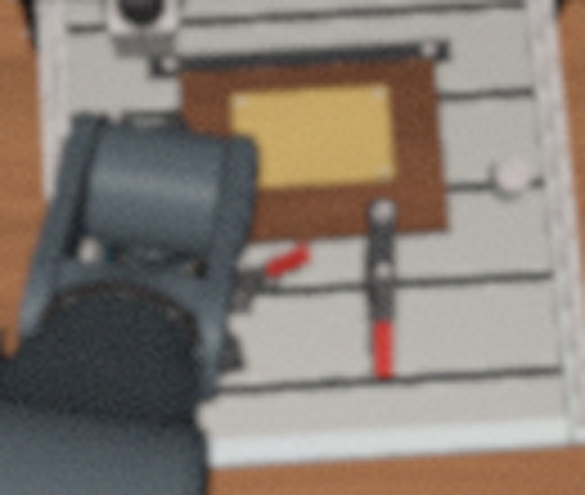

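Emit:
drive_tool([
  {"offset": [0.1,-0.2,2],"delta_rot": [0,0,0],"jaw": 3},
  {"offset": [0.1,-0.2,4],"delta_rot": [0,0,0],"jaw": 3},
  {"offset": [0.1,-0.2,5.5],"delta_rot": [0,0,0],"jaw": 3},
  {"offset": [0.1,-0.2,6.5],"delta_rot": [0,0,0],"jaw": 3},
  {"offset": [0.1,-0.2,7.1],"delta_rot": [0,0,0],"jaw": 3},
  {"offset": [0.1,-0.2,7.4],"delta_rot": [0,0,0],"jaw": 3},
  {"offset": [0.1,-0.2,7.4],"delta_rot": [0,0,0],"jaw": 2},
  {"offset": [0.1,-0.2,7.4],"delta_rot": [0,0,0],"jaw": 1.4},
])

```text
time: 2.87
position: [0.5084, 0.0337, 0.0773]
tool_rot: [0.994, 0.107, 0.001, 0.0]
ft_force: [0.1, 0.1, -0.3]
grip_width: 0.023
```

Run:
```python
from h import *
import cv2
o=get_obs();print(np.round(o["position"],4),o["grip_width"],o["ft_force"])
for n in("side",):
    im=camera(n)[:,:,::-1]
    a=im[170:240,310:380]
    cv2.imwrite(f"pics/{n}2c.png",cv2.resize(a,None,fx=8,fy=8,interpolation=cv2.INTER_CUBIC))
# arc plan about stud
s=np.array([.520,-.020]);yaw=.045
R=Ro.from_quat(o["tool_rot"])
a0=np.arctan2(o["position"][1]-s[1],o["position"][0]-s[0]);print(a0,np.hypot(*(o["position"][:2]-s)))
N=20
for k in range(1,N+1):
    a=a0+(yaw-a0)*k/N
    p=np.r_[s+.055*np.array([np.cos(a),np.sin(a)]),.077]
    print(k,np.round(R.inv().apply(p-o["position"])*100,2),round(np.degrees(a0-a),1))
```

```text
[0.5084 0.0337 0.0773] 0.02295221252138952 [ 0.10540152  0.13983818 -0.26568363]
1.7840383294135247 0.054983792686735755
1 [0.48 0.02 0.03] 5.0
2 [0.95 0.08 0.03] 10.0
3 [1.42 0.19 0.03] 14.9
4 [1.87 0.33 0.03] 19.9
5 [2.32 0.51 0.03] 24.9
6 [2.74 0.73 0.03] 29.9
7 [3.14 0.99 0.03] 34.9
8 [3.52 1.28 0.03] 39.9
9 [3.88 1.6  0.03] 44.8
10 [4.2  1.95 0.03] 49.8
11 [4.49 2.33 0.03] 54.8
12 [4.75 2.74 0.03] 59.8
13 [4.97 3.16 0.03] 64.8
14 [5.16 3.6  0.04] 69.7
15 [5.3  4.06 0.04] 74.7
16 [5.41 4.52 0.04] 79.7
17 [5.47 5.   0.04] 84.7
18 [5.49 5.47 0.04] 89.7
19 [5.47 5.95 0.04] 94.7
20 [5.41 6.43 0.04] 99.6
```

View pics/side2c.png

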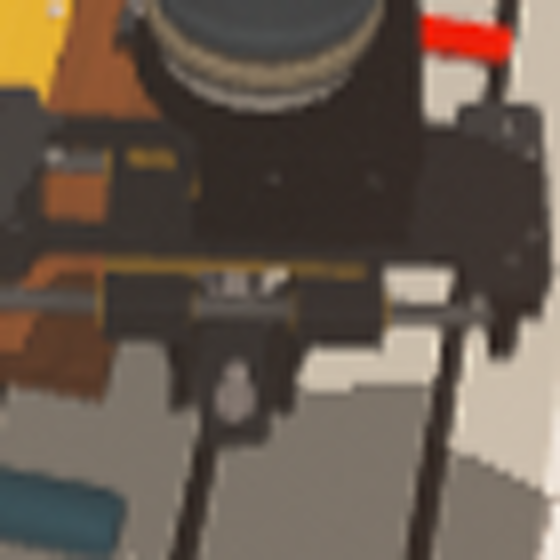

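Emit:
drive_tool([
  {"offset": [0.1,0,0],"delta_rot": [0,0,1],"jaw": 1.4},
  {"offset": [0.48,0.02,0],"delta_rot": [0,0,5],"jaw": 1.4},
  {"offset": [0.95,0.08,0],"delta_rot": [0,0,10],"jaw": 1.4},
  {"offset": [1.42,0.19,0],"delta_rot": [0,0,14.9],"jaw": 1.4},
  {"offset": [1.87,0.33,0],"delta_rot": [0,0,19.9],"jaw": 1.4},
  {"offset": [2.32,0.51,0],"delta_rot": [0,0,24.9],"jaw": 1.4},
  {"offset": [2.74,0.73,0],"delta_rot": [0,0,29.9],"jaw": 1.4},
  {"offset": [2.74,0.73,0],"delta_rot": [0,0,29.9],"jaw": 1.4},
])

```text
time: 3.58
position: [0.5369, 0.0325, 0.077]
tool_rot: [0.988, -0.154, 0.001, 0.0]
ft_force: [-0.6, 0.6, 0.2]
grip_width: 0.0138
```

```bash
cat > st.py <<'E'
from h import *
import cv2,sys
o=get_obs();print(np.round(o["position"],4),round(o["grip_width"],4),np.round(o["ft_force"],1),round(o["time"],2))
im=camera("side")[:,:,::-1]
cv2.imwrite(sys.argv[1],cv2.resize(im[140:240,290:400],None,fx=5.5,fy=5.5,interpolation=cv2.INTER_CUBIC))
s=np.array([.520,-.020]);yaw=.045
R=Ro.from_quat(o["tool_rot"])
a0=np.arctan2(o["position"][1]-s[1],o["position"][0]-s[0]);print(a0-yaw)
if len(sys.argv)>2:
  N=int(sys.argv[2])
  for k in range(1,N+1):
    a=a0+(yaw-a0)*k/N
    p=np.r_[s+.055*np.array([np.cos(a),np.sin(a)]),.077]
    print(k,np.round(R.inv().apply(p-o["position"])*100,2),round(np.degrees(a0-a),1))
E
python3 st.py pics/s3.png 14
```

```text
[0.5369 0.0325 0.077 ] 0.0138 [-0.6  0.6  0.2] 3.58
1.2143464621051536
1 [0.48 0.04 0.  ] 5.0
2 [0.95 0.1  0.  ] 9.9
3 [1.41 0.21 0.  ] 14.9
4 [1.87 0.35 0.  ] 19.9
5 [2.31 0.53 0.  ] 24.8
6 [2.73 0.75 0.  ] 29.8
7 [3.14 1.01 0.  ] 34.8
8 [3.51 1.3  0.  ] 39.8
9 [3.87 1.62 0.01] 44.7
10 [4.19 1.97 0.01] 49.7
11 [4.48 2.35 0.01] 54.7
12 [4.74 2.75 0.01] 59.6
13 [4.96 3.17 0.01] 64.6
14 [5.15 3.61 0.01] 69.6
```

View pics/s3.png

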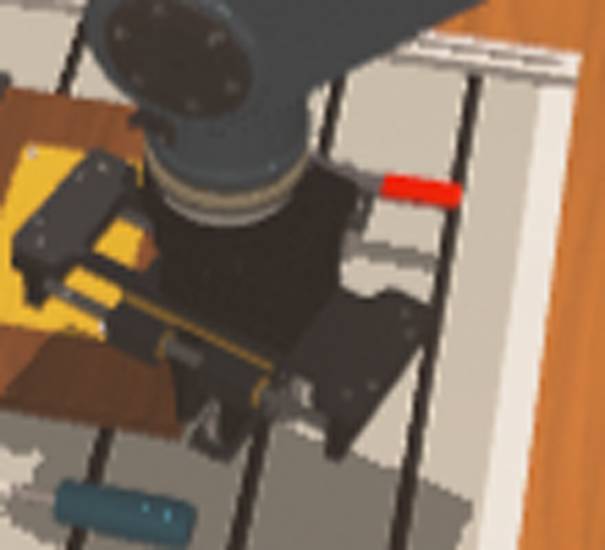

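The strap nose (about 210,430 in the crop) is between the fingers and has turned with the tool. I'll continue.

Emit:
drive_tool([
  {"offset": [0.48,0.04,0],"delta_rot": [0,0,5],"jaw": 1.4},
  {"offset": [0.95,0.1,0],"delta_rot": [0,0,9.9],"jaw": 1.4},
  {"offset": [1.41,0.21,0],"delta_rot": [0,0,14.9],"jaw": 1.4},
  {"offset": [1.87,0.35,0],"delta_rot": [0,0,19.9],"jaw": 1.4},
  {"offset": [2.31,0.53,0],"delta_rot": [0,0,24.8],"jaw": 1.4},
  {"offset": [2.73,0.75,0],"delta_rot": [0,0,29.8],"jaw": 1.4},
  {"offset": [3.14,1.01,0],"delta_rot": [0,0,34.8],"jaw": 1.4},
  {"offset": [3.14,1.01,0],"delta_rot": [0,0,34.8],"jaw": 1.4},
])

```text
time: 4.3
position: [0.5632, 0.0134, 0.0767]
tool_rot: [0.897, -0.442, 0.0, -0.0]
ft_force: [0.2, 0.2, -1.0]
grip_width: 0.0138
```

```bash
python3 st.py pics/s4.png 7
```

```text
[0.5632 0.0134 0.0767] 0.0138 [ 0.2  0.2 -1. ] 4.3
0.6128284265636349
1 [ 0.48 -0.02 -0.03] 5.0
2 [ 0.96  0.04 -0.03] 10.0
3 [ 1.43  0.14 -0.03] 15.0
4 [ 1.89  0.29 -0.03] 20.1
5 [ 2.33  0.47 -0.03] 25.1
6 [ 2.76  0.69 -0.03] 30.1
7 [ 3.17  0.95 -0.03] 35.1
```

View pics/s4.png

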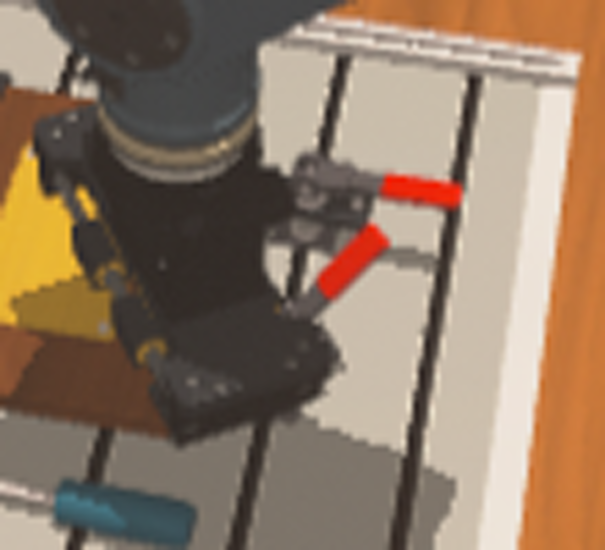

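Emit:
drive_tool([
  {"offset": [0.48,0,0],"delta_rot": [0,0,5],"jaw": 1.4},
  {"offset": [0.96,0.04,0],"delta_rot": [0,0,10],"jaw": 1.4},
  {"offset": [1.43,0.14,0],"delta_rot": [0,0,15],"jaw": 1.4},
  {"offset": [1.89,0.29,0],"delta_rot": [0,0,20],"jaw": 1.4},
  {"offset": [2.33,0.47,0],"delta_rot": [0,0,25.1],"jaw": 1.4},
  {"offset": [2.76,0.69,0],"delta_rot": [0,0,30.1],"jaw": 1.4},
  {"offset": [3.17,0.95,0],"delta_rot": [0,0,35.1],"jaw": 1.4},
  {"offset": [3.4,1.1,0],"delta_rot": [0,0,35.1],"jaw": 1.4},
])

```text
time: 5.02
position: [0.5744, -0.0198, 0.0766]
tool_rot: [0.723, -0.691, -0.0, 0.0]
ft_force: [-0.4, 1.5, 0.4]
grip_width: 0.0141
```

```bash
python3 st.py pics/s5.png
```

```text
[ 0.5744 -0.0198  0.0766] 0.0141 [-0.4  1.5  0.4] 5.02
-0.0412876551046394
```

View pics/s5.png

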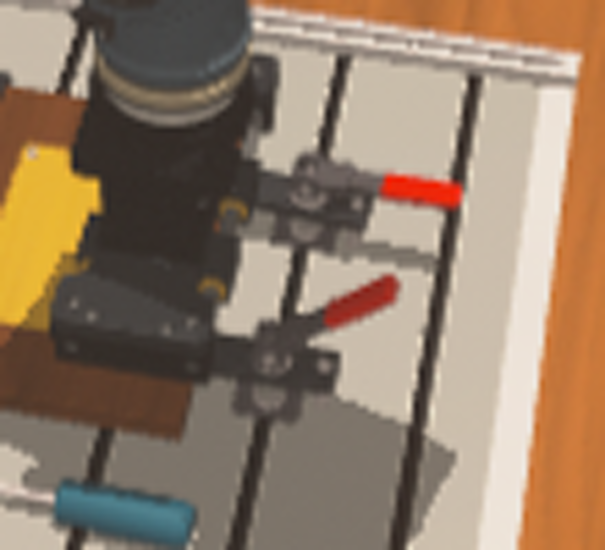

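Emit:
drive_tool([
  {"offset": [0,0,0],"delta_rot": [0,0,0],"jaw": 2},
  {"offset": [0,0,0],"delta_rot": [0,0,0],"jaw": 2},
  {"offset": [0,0,-1],"delta_rot": [0,0,0],"jaw": 2},
  {"offset": [0,0,-3],"delta_rot": [0,0,0],"jaw": 2},
  {"offset": [0,0,-6],"delta_rot": [0,0,0],"jaw": 2},
  {"offset": [0,0,-10],"delta_rot": [0,0,0],"jaw": 1},
  {"offset": [0,0,-11],"delta_rot": [0,0,0],"jaw": 0},
  {"offset": [0,0,-11],"delta_rot": [0,0,0],"jaw": 0},
])

```text
time: 5.73
position: [0.5779, -0.0205, 0.1912]
tool_rot: [0.723, -0.691, 0.004, -0.003]
ft_force: [-0.4, 0.3, -0.7]
grip_width: 0.0075
```

```bash
python3 st.py pics/s6.png
python3 - <<'E'
from h import *
import cv2
go([.462,-.023,.17],-87.4)
im=camera("top")[:,:,::-1]; cv2.imwrite("pics/t6.png",cv2.resize(im[150:260,270:400],None,fx=5,fy=5,interpolation=cv2.INTER_CUBIC))
E
```

```text
[ 0.5779 -0.0205  0.1912] 0.0075 [-0.4  0.3 -0.7] 5.73
-0.05330609567691732
off [-0.23 11.42  1.81] rot [-0.3 -0.1 -0. ]
```

View pics/s6.png

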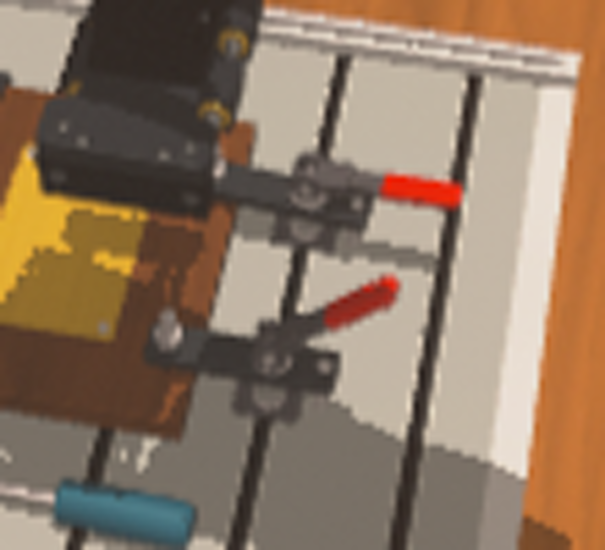

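View pics/t6.png

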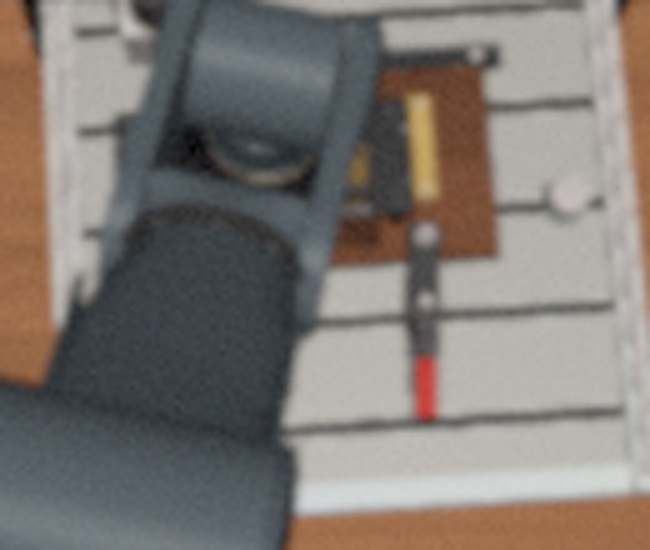

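Run:
```python
from h import *
S=lambda x,y:crop(x,y,290,140,5.5)
print("spindle",atz("side",S(166,314),.088)); print("tip",atz("side",S(392,283),.142))
for p in ([.575,-.0175,.088],[.466,-.0225,.142]):
  u=proj("side",p); print((u-[290,140])*5.5)
```

```text
spindle [ 0.57573168 -0.01575355  0.088     ]
tip [ 0.46314602 -0.0208417   0.142     ]
[165.96956787 309.48087397]
[384.66135233 277.08259271]
```

Run:
```python
from h import *
go([.4655,-.0215,.160],-87.4)
```

```text
off [-0.32 10.92  2.68] rot [-0.  -0.  -0.1]
```

Emit:
drive_tool([
  {"offset": [0,2,0],"delta_rot": [0,0,0],"jaw": 0},
  {"offset": [-0.1,5,0],"delta_rot": [0,0,0],"jaw": 0},
  {"offset": [-0.2,8,0],"delta_rot": [0,0,0],"jaw": 0},
  {"offset": [-0.3,10,0],"delta_rot": [0,0,0],"jaw": 0},
  {"offset": [-0.3,10.9,1],"delta_rot": [0,0,0],"jaw": 0},
  {"offset": [-0.3,10.9,2.7],"delta_rot": [0,0,0],"jaw": 0},
  {"offset": [-0.3,10.9,2.7],"delta_rot": [0,0,0],"jaw": 0},
  {"offset": [-0.3,10.9,2.7],"delta_rot": [0,0,0],"jaw": 0},
])

```text
time: 6.5
position: [0.4644, -0.0214, 0.1579]
tool_rot: [0.722, -0.691, -0.002, 0.001]
ft_force: [-0.6, -0.1, 0.3]
grip_width: 0.0004
```

```bash
python3 st.py pics/s7.png
python3 - <<'E'
from h import *
go([.4655,-.0215,.139],-87.4)
go([.4500,-.0222,.0885],-87.4)
E
```

```text
[ 0.4644 -0.0214  0.1579] 0.0004 [-0.6 -0.1  0.3] 6.5
-3.1610381646880112
off [-0.01 -0.01  1.96] rot [ 0.1  0.  -0.1]
off [-0.01  1.53  7.02] rot [ 0.1  0.  -0.1]
```

View pics/s7.png

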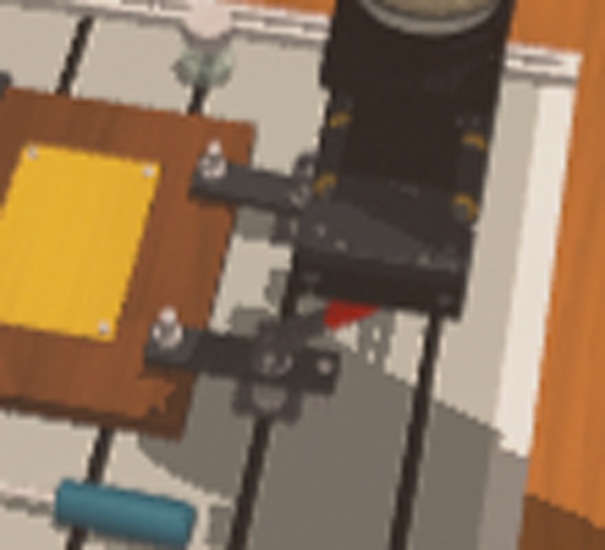

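Emit:
drive_tool([
  {"offset": [0,0,1],"delta_rot": [0,0,0],"jaw": 0},
  {"offset": [0,0,1.7],"delta_rot": [0,0,0],"jaw": 0},
  {"offset": [0,0.1,2.1],"delta_rot": [0,0,0],"jaw": 0},
  {"offset": [0,0.2,2.5],"delta_rot": [0,0,0],"jaw": 0},
  {"offset": [0,0.3,2.9],"delta_rot": [0,0,0],"jaw": 0},
  {"offset": [0,0.4,3.3],"delta_rot": [0,0,0],"jaw": 0},
  {"offset": [0,0.5,3.7],"delta_rot": [0,0,0],"jaw": 0},
  {"offset": [0,0.6,4],"delta_rot": [0,0,0],"jaw": 0},
])

```text
time: 7.22
position: [0.4592, -0.0218, 0.1195]
tool_rot: [0.722, -0.691, -0.001, 0.0]
ft_force: [-0.9, -0.5, 3.1]
grip_width: 0.0008
```

```bash
python3 st.py pics/s8.png
python3 - <<'E'
from h import *
go([.4500,-.0222,.0885],-87.4)
E
```

```text
[ 0.4592 -0.0218  0.1195] 0.0008 [-0.9 -0.5  3.1] 7.22
-3.15627923401903
off [-0.01  0.94  3.06] rot [ 0.1  0.  -0.1]
```

View pics/s8.png

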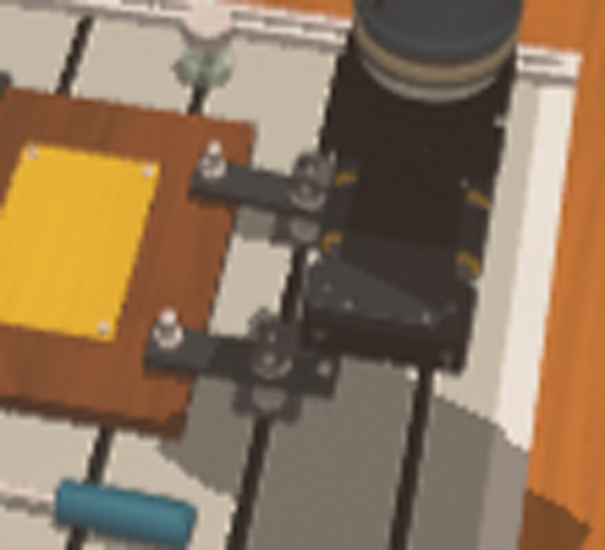

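Contact is light and the lever is going down, with the strap unmoved. I'll keep pressing.

Emit:
drive_tool([
  {"offset": [0,0.1,0.4],"delta_rot": [0,0,0],"jaw": 0},
  {"offset": [0,0.2,0.8],"delta_rot": [0,0,0],"jaw": 0},
  {"offset": [0,0.35,1.2],"delta_rot": [0,0,0],"jaw": 0},
  {"offset": [0,0.5,1.6],"delta_rot": [0,0,0],"jaw": 0},
  {"offset": [0,0.6,2],"delta_rot": [0,0,0],"jaw": 0},
  {"offset": [0,0.7,2.3],"delta_rot": [0,0,0],"jaw": 0},
  {"offset": [0,0.8,2.6],"delta_rot": [0,0,0],"jaw": 0},
  {"offset": [0,0.8,2.6],"delta_rot": [0,0,0],"jaw": 0},
])

```text
time: 7.93
position: [0.4521, -0.0225, 0.093]
tool_rot: [0.722, -0.692, 0.0, -0.0]
ft_force: [0.3, -0.3, 1.6]
grip_width: 0.0005
```

```bash
python3 st.py pics/s9.png
```

```text
[ 0.4521 -0.0225  0.093 ] 0.0005 [ 0.3 -0.3  1.6] 7.93
-3.149280302752539
```

View pics/s9.png

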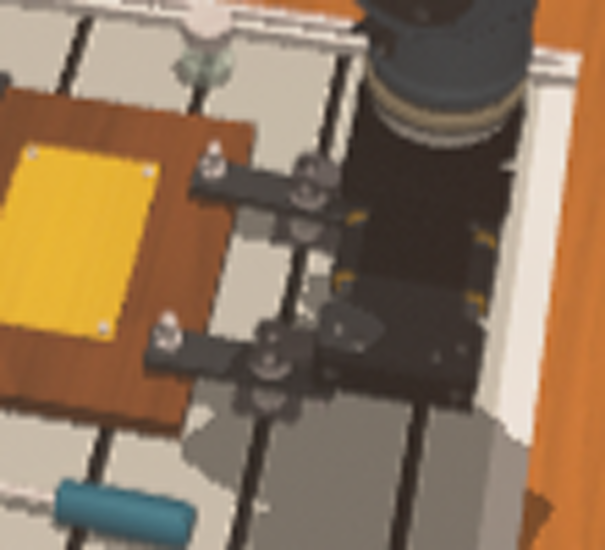

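Emit:
drive_tool([
  {"offset": [0,0,0.1],"delta_rot": [0,0,0],"jaw": 0},
  {"offset": [0,0,0.2],"delta_rot": [0,0,0],"jaw": 0},
  {"offset": [0,0,0.3],"delta_rot": [0,0,0],"jaw": 0},
  {"offset": [0,0,0.4],"delta_rot": [0,0,0],"jaw": 0},
  {"offset": [0,0,0.45],"delta_rot": [0,0,0],"jaw": 0},
  {"offset": [0,0,0.5],"delta_rot": [0,0,0],"jaw": 0},
  {"offset": [0,0,0.55],"delta_rot": [0,0,0],"jaw": 0},
  {"offset": [0,0,0.6],"delta_rot": [0,0,0],"jaw": 0},
])

```text
time: 8.65
position: [0.4511, -0.0224, 0.0884]
tool_rot: [0.723, -0.691, -0.0, 0.001]
ft_force: [-5.0, -1.4, 18.5]
grip_width: 0.0004
```

Emit:
drive_tool([
  {"offset": [0,0,0.05],"delta_rot": [0,0,0],"jaw": 0},
  {"offset": [0,0,0.1],"delta_rot": [0,0,0],"jaw": 0},
  {"offset": [0,0,0.1],"delta_rot": [0,0,0],"jaw": 0},
  {"offset": [0,0,0.1],"delta_rot": [0,0,0],"jaw": 0},
  {"offset": [0,0,0.1],"delta_rot": [0,0,0],"jaw": 0},
  {"offset": [0,0,0.1],"delta_rot": [0,0,0],"jaw": 0},
  {"offset": [0,0,0.1],"delta_rot": [0,0,0],"jaw": 0},
  {"offset": [0,0,0.1],"delta_rot": [0,0,0],"jaw": 0},
])

```text
time: 9.32
position: [0.451, -0.0224, 0.0881]
tool_rot: [0.723, -0.691, -0.0, 0.0]
ft_force: [-4.0, -1.7, 21.3]
grip_width: 0.0006
```

Emit:
drive_tool([
  {"offset": [0,0,-0.5],"delta_rot": [0,0,0],"jaw": 0},
  {"offset": [0,0,-2],"delta_rot": [0,0,0],"jaw": 0},
  {"offset": [0,0,-5],"delta_rot": [0,0,0],"jaw": 0},
  {"offset": [0,0,-8.5],"delta_rot": [0,0,0],"jaw": 0},
  {"offset": [0,0,-12],"delta_rot": [0,0,0],"jaw": 0},
  {"offset": [3,0,-14],"delta_rot": [0,0,0],"jaw": 0},
  {"offset": [7,0,-14],"delta_rot": [0,0,0],"jaw": 0},
  {"offset": [11,0,-14],"delta_rot": [0,0,0],"jaw": 0},
])

```text
time: 9.98
position: [0.4579, -0.1331, 0.2284]
tool_rot: [0.723, -0.69, 0.002, -0.001]
ft_force: [1.1, -0.6, -0.1]
grip_width: 0.0006
```

Emit:
drive_tool([
  {"offset": [4,0,0],"delta_rot": [0,0,0],"jaw": 0},
  {"offset": [8,0,0],"delta_rot": [0,0,0],"jaw": 0},
  {"offset": [12,0,0],"delta_rot": [0,0,0],"jaw": 0},
  {"offset": [16,0,0],"delta_rot": [0,0,0],"jaw": 0},
  {"offset": [20,0,0],"delta_rot": [0,0,0],"jaw": 0},
  {"offset": [24,0,0],"delta_rot": [0,0,0],"jaw": 0},
  {"offset": [25,0,0],"delta_rot": [0,0,0],"jaw": 0},
  {"offset": [25,0,0],"delta_rot": [0,0,0],"jaw": 0},
])

```text
time: 10.65
position: [0.4676, -0.3855, 0.2257]
tool_rot: [0.721, -0.693, 0.001, 0.0]
ft_force: [-0.2, -0.8, -0.2]
grip_width: 0.0004
```

```bash
python3 st.py pics/s10.png
python3 - <<'E'
from h import *
import cv2
im=camera("top")[:,:,::-1]; cv2.imwrite("pics/t10.png",cv2.resize(im[170:250,290:380],None,fx=7,fy=7,interpolation=cv2.INTER_CUBIC))
E
```

```text
[ 0.4676 -0.3855  0.2257] 0.0004 [-0.2 -0.8 -0.2] 10.65
-1.7581643071657074
```

View pics/s10.png

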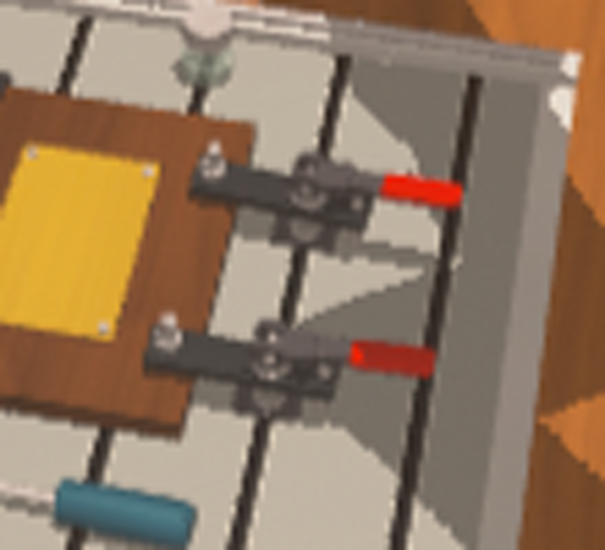

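View pics/t10.png

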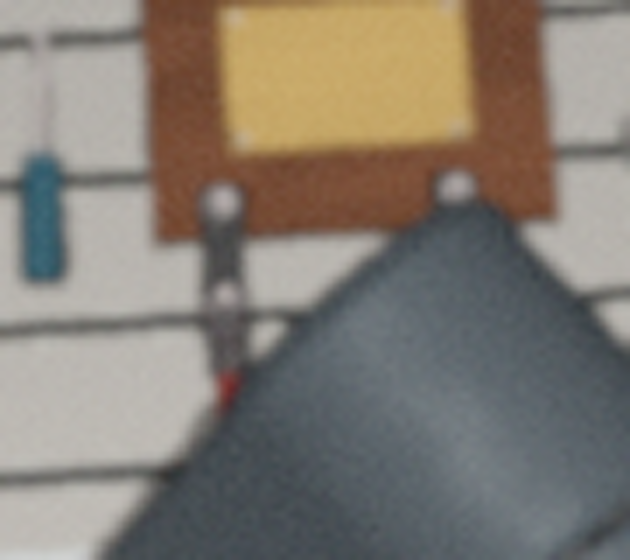

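```bash
python3 - <<'E'
from h import *
# both clamps: fit from visible spindle top (strap lowered: z .083), predict tip for elevations
for nm,sp,yaw in(("closed",(213,146),-.02),("open",(168,315),.045)):
  S=crop(*sp,290,140,5.5); p=atz("side",S,.0832)
  print(nm,p)
  for yaw in (-.05,0,.05):
    for el in (5,9,13):
      d=.055+.084*np.cos(np.radians(el)); z=.078+.084*np.sin(np.radians(el))
      q=[p[0]-d*np.cos(yaw),p[1]-d*np.sin(yaw),z]
      print(yaw,el,np.round((proj("side",q)-[290,140]+.5)*5.5-.5,1))
E
python3 - <<'E'
import cv2
a=cv2.imread("pics/s10.png")[120:440,150:500]; cv2.imwrite("pics/s10c.png",cv2.resize(a,None,fx=1.7,fy=1.7))
E
```

```text
closed [ 0.58128209 -0.14132065  0.0832    ]
-0.05 5 [459.2 200.7]
-0.05 9 [459.2 193.2]
-0.05 13 [458.3 185.5]
0 5 [461.7 191.5]
0 9 [461.6 184. ]
0 13 [460.8 176.4]
0.05 5 [463.6 182.3]
0.05 9 [463.5 174.8]
0.05 13 [462.6 167.3]
open [ 0.57549018 -0.01911936  0.0832    ]
-0.05 5 [429.8 377.4]
-0.05 9 [429.6 370. ]
-0.05 13 [428.6 362.6]
0 5 [432.5 366.9]
0 9 [432.3 359.6]
0 13 [431.3 352.2]
0.05 5 [434.6 356.4]
0.05 9 [434.4 349.2]
0.05 13 [433.4 341.8]
```

View pics/s10c.png

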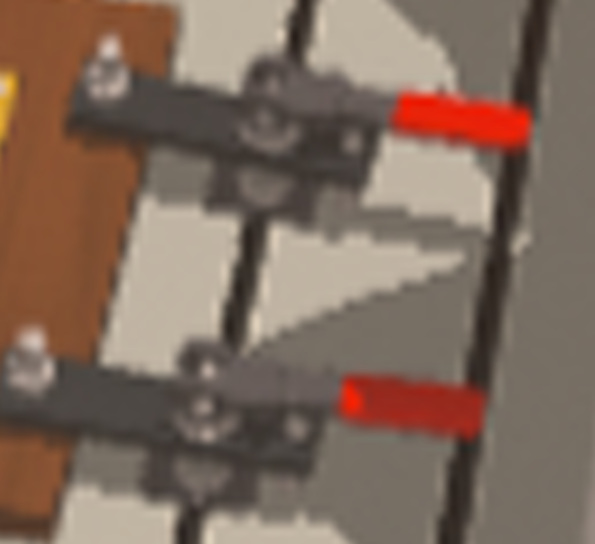

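Run:
```python
from h import *
import cv2
a=cv2.imread("pics/side0.png",0); b=cv2.cvtColor(camera("side"),cv2.COLOR_RGB2GRAY)
t=a[160:205,278:322]
r=cv2.matchTemplate(cv2.resize(b[150:215,268:332],None,fx=8,fy=8,interpolation=cv2.INTER_CUBIC),cv2.resize(t,None,fx=8,fy=8,interpolation=cv2.INTER_CUBIC),cv2.TM_CCOEFF_NORMED)
m=cv2.minMaxLoc(r);print("shift px",(m[3][0]/8-10,m[3][1]/8-10),m[1])
o=get_obs();print(o["ft_force"],o["time"])
hand_in()
```

```text
shift px (0.0, 0.0) 0.9912875294685364
[ 0.00601176  0.15354464 -0.46097986] 10.8
the job is handed in; nothing more can be done
```

The open clamp is closed and the job is handed in at about 10.8 s of the 51 s allowed; no verdict is reported.

- **Strap:** I caged its spindle loosely between the fingers and turned it about 1.75 rad until it pointed straight in. The lever was still up.
- **Lever:** I pressed the red lever down with the shut fingers. It stopped at about 21 N, and the last 1 mm of commanded push moved the tip only 0.3 mm. The fingertip height there was 88 mm, against about 89 mm expected with the lever at its stop. I then lifted clear.

**Last checks:**
- In the side picture the strap is straight in over the plaque, and the lever lies like the one on the closed clamp.
- The lever tip's pixel position alone fits "fully down" only if the strap is off by about 0.02 rad. It cannot separate that from a lever slightly up, so the stop force and tip height are the stronger evidence.
- The plaque shows 0.0 px shift in the side picture since the start.
- In the last pictures the closed clamp, driver and jar look unchanged. The other things on the desk were not checked again.
- The gripper touches nothing, with a force reading near 0.
- The force of the strap's foot on the plaque could not be measured directly.

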